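# Find the module that rattles and hold it out

### The arm

A 7-joint arm with a two-finger parallel gripper is mounted at the origin on a cart in front of the work surface, level with it; the furniture and walls round the work are solid. World frame = base frame: x ahead of the robot, y to its left, z up, the work surface at z = 0. Lengths are in m, angles in rad, forces in N, time in s.
With the tool pointing down it reaches from about 0.425 to 0.95 m from the base axis. Payload 4.7 kg.
Tool frame: the origin (TCP) lies midway between the tips of the shut fingers; the grasp point (between the pads) lies 19 mm behind it (bot.grasp_offset is the distance from the TCP to the grasp point, in m); y points along the fingers, x is the direction in which the jaws open and shut, and the axes are right-handed (so a half turn about y gives the same grasp; the last joint's range is limited). The gripper opens to 87 mm and grips with 3 to 60 N. Pads are 19 mm wide; open, the fingers measure 117 mm over their backs; the gripper's body (75 mm by 190 mm) begins 51 mm behind the grasp point.
Start: joints at [1.136, 0.469, -0.049, 1.532, 0.024, 1.141, -0.082], TCP at [0.267, -0.62, 0.223] pointing down, gripper open.
Joint ranges: [-2.59, 2.59], [-0.33, 1.99], [-1.39, 1.29], [0.1, 2.45], [-1.04, 4.18], [0.21, 1.99], [-2.66, 2.66]. Speed limits (rad/s): [2.57, 2.57, 3.14, 3.14, 3.14, 3.14, 3.14].

### API

Orientations are given as a unit quaternion [w, x, y, z].
In Python, from rig import bot gives the robot as it stands.
- The arm moves only by the shell command python3 -m creep 'ROWS' [OPENING] [FORCE]. ROWS is JSON, a list of rows, each an object of numbers: "x", "y", "z": the shift along the world's x, y, z in units of 40 mm (1.0 is 40 mm); "ax", "ay", "az": the turn, a rotation vector about the world's x, y, z in units of 6 degrees (1.0 is 6 degrees). A call has 1 to 8 rows; each row is the pose to reach, as a shift and turn from the pose measured when the call began; what a row does not reach only later rows make up. A row lasts 1/8 s, in which the tool goes at most 62.5 mm and 10.7 degrees, less where a joint would pass 70% of its speed; a pose out of reach is approached as far as the arm can. A call with a gripper value outside its range is refused whole. OPENING is the opening, from -1 (shut) to 1 (fully open), so that 0 is half open, set as the call begins (- or left out, the last holds). The fingers move at their own pace and stop on an object; FORCE is the grip in N (left out, the last holds). Time passes only in rows, so rows that repeat a pose let the fingers close. It gives the time, the measured TCP pose, the force and the opening at its end, in the units of the state.
- bot.observe(): the state, without advancing time (a new reading comes with each control period).
- bot.get_image(name): name is "scene" or "top" or "wrist"; returns the picture (420x560x3 uint8, red, green, blue); there is no depth.
- bot.get_calibration(name): a dict with "intrinsics" (3x3 intrinsics, pixels), "D" ([k1, k2, p1, p2, k3] as OpenCV has them; the pictures are not rectified), "world_from_camera" (4x4, takes a point from camera to world coordinates). Camera axes: x right, y down, z forward; pixel columns grow to the right and rows downward; lengths in m; the calibration is good to about 2 mm. A picture is of the moment at which its call begins: read the wrist's pose just before it. get_calibration takes no time and is no camera call; for the wrist camera it gives the pose at the moment of the call.
- bot.sign_off(): hands the job in, once; it reports no verdict.
The state is a dict: "clock": time; "joint_positions": joint angles; "dq": joint speeds; "effort": joint torques, N m; "tcp_pos": TCP position; "orientation": TCP orientation; "wrist_force": force on the tool from outside, world axes, zero at the start; "wrist_torque": the same for the moment, N m; "gripper_width": opening from 0.0 (shut) to 1.0 (fully open).
Only numpy, scipy, OpenCV 4.12 (cv2) and the standard library are available. Lean on these libraries where they do the work, as an engineer would, in place of code of your own. Each camera call takes 0.05 s, during which the arm holds its last target. There are 200 camera calls.

### The job

One of the three sealed modules in the rack has a part loose inside. Take them out one at a time and tip or shake them to and fro along their length until you find the one that rattles; any sound one goes back fully home, upright, in a rack pocket. Hold the faulty one out over the green mat, upright and still, about a hand's breadth to two above it (10 to 20 cm), and finish while holding it there; drop or lay down none of them, and leave the capacitor, the grease pot and the screw tin where they stand.

Things in the scene. Friction and masses are not known exactly. Their poses are not given: they have to be found in the camera images.
- module_1: sealed plug-in module, one of three that look alike: white box, black top and bottom, 96 (x) x 34 (y) x 80 (z) mm, 0.36 kg. Origin: centre of its underside; z up; x along the pocket. Stands in the pocket with its origin on the pocket floor; grasp it across its 34 mm (y) near the top; the upper 48 mm stand clear of the rims, 56 mm from the next module.
- module_2: sealed plug-in module, one of three that look alike: white box, black top and bottom, 96 (x) x 34 (y) x 80 (z) mm, 0.36 kg. Origin: centre of its underside; z up; x along the pocket. Any of the three may be the faulty one: in it a round 0.2 kg core rolls freely 60 mm along x once tipped about y, and bumps on the ends; in the others the core is fast.
- module_3: sealed plug-in module, one of three that look alike: white box, black top and bottom, 96 (x) x 34 (y) x 80 (z) mm, 0.36 kg. Origin: centre of its underside; z up; x along the pocket. The loose core rolls at any tilt over 0.07 rad, within 0.5 s: comparing tips about y one way and the other, its moment about y jumps by 0.12 N m beyond what tilt alone does.
- rack: fixed rack: aluminium base plate 125 (x) x 270 (y) x 6 mm with three black pockets side by side along its y, 90 mm apart. Each pocket is 102 x 40 mm inside (3 mm play on every side of a module), its floor 6 mm above the bench, its walls 25 mm deep with flared rims that end 38 mm above the bench. Origin: centre of the plate's underside; x along the pockets, z up.
- slot_1 (a point): centre of the floor of rack pocket 1 of 3, 6 mm above the bench; a module is home when its origin is here
- slot_2 (a point): centre of the floor of rack pocket 2 of 3, 6 mm above the bench; a module is home when its origin is here
- slot_3 (a point): centre of the floor of rack pocket 3 of 3, 6 mm above the bench; a module is home when its origin is here
- mat: fixed round green hand-over mat, 120 mm across, 6 mm thick, with a white spot in its middle, on the bench to the left of the microscope. The microscope (about 0.4 m tall) stands between rack and mat: carry the module round its near side. Origin: centre of its underside.
- capacitor: blue upright capacitor can, 35 mm across, 50 mm tall; bystander, stands near the mat on the robot's side. Origin: centre of its underside.
- grease_pot: small white jar with a blue screw lid, 40 mm across, 40 mm tall; bystander, stands beyond the mat. Origin: centre of its underside.
- screw_tin: small flat white tin with a red screw lid, 60 mm across, 32 mm tall; bystander, stands just beyond the rack. Origin: centre of its underside.

How it is judged:
By the outcome, as a careful person would: the job done as asked, in the order asked, and still so for the second after the job is handed in, while the arm keeps its last pose, push and grip.
It also fails if it takes over 72 s, if anything falls off the work surface, if the arm or the gripper's body presses on something with over 40 N, if the wrist force passes 120 N, or if a joint passes its speed limit or range.

## Working session

There is one attempt and no reset: what is moved stays moved. The work goes in short steps, Python scripts to look and compute and a shell command to move; the robot and the scene stay as the last step left them, time stands still between calls to the robot, and variables do not carry over. Pictures are saved under pics/ and viewed, about 8 in all and at most 12, crops included, and the job is handed in when it is done.

```bash
ls; mkdir -p pics
python3 - <<'E'
from rig import bot
import cv2,numpy as np
s=bot.observe()
for k,v in s.items(): print(k,np.round(v,3))
ims=[bot.get_image(n) for n in("scene","top")]
cv2.imwrite("pics/a.png",ims[0][:,:,::-1]);cv2.imwrite("pics/b.png",ims[1][:,:,::-1])
for n in("scene","top","wrist"):
  c=bot.get_calibration(n);print(n,np.round(c["intrinsics"],1).tolist(),np.round(c["D"],3),np.round(c["world_from_camera"],3).tolist())
E
```

```text
pics
clock 0.0
joint_positions [ 1.136  0.469 -0.049  1.534  0.024  1.141 -0.082]
dq [-0.    -0.001 -0.001  0.     0.001 -0.    -0.001]
effort [ 1.0000e-03 -5.0798e+01 -8.0000e-02 -2.3616e+01 -6.1000e-02  3.8000e-02
  0.0000e+00]
tcp_pos [ 0.266 -0.62   0.222]
orientation [ 0.591 -0.59   0.39  -0.388]
wrist_force [-0.256 -0.028 -0.238]
wrist_torque [ 0.006 -0.012  0.035]
gripper_width 1.0
scene [[415.0, 0.0, 274.5], [0.0, 415.0, 209.6], [0.0, 0.0, 1.0]] [-0.122  0.     0.     0.     0.   ] [[-0.718, -0.395, 0.574, 0.022], [-0.696, 0.418, -0.583, 0.539], [-0.01, -0.818, -0.575, 0.637], [0.0, 0.0, 0.0, 1.0]]
top [[398.5, 0.0, 285.2], [0.0, 398.5, 209.5], [0.0, 0.0, 1.0]] [-0.084  0.     0.     0.     0.   ] [[-0.023, -0.992, 0.127, 0.432], [-1.0, 0.024, 0.01, -0.057], [-0.013, -0.127, -0.992, 1.167], [0.0, 0.0, 0.0, 1.0]]
wrist [[332.6, 0.0, 280.0], [0.0, 332.6, 205.6], [0.0, 0.0, 1.0]] [-0.009  0.     0.     0.     0.   ] [[0.395, -0.874, -0.283, 0.344], [-0.919, -0.376, -0.12, -0.587], [-0.002, 0.307, -0.952, 0.384], [0.0, 0.0, 0.0, 1.0]]
```

View pics/a.png

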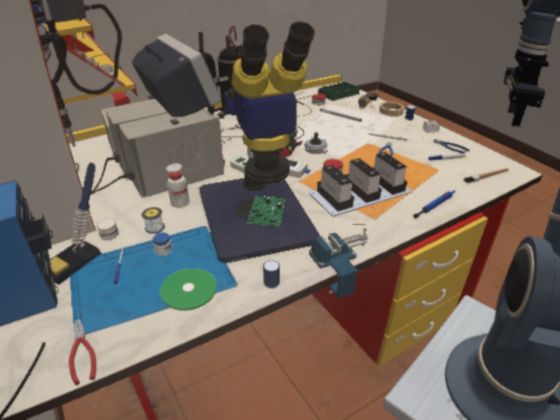

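View pics/b.png

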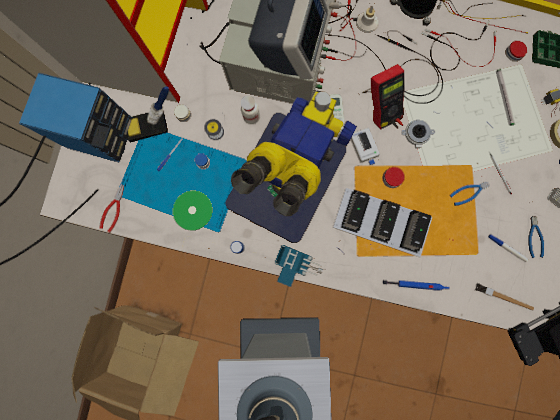

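The top view shows the rack at about (386,221) with its three modules, the mat's white spot at (192,210), the capacitor at (237,247), and the microscope at about (285,165). A vise at (292,262) stands on the near side of the microscope. I'll enlarge the rack.

```bash
cat > h.py <<'E'
from rig import bot
import cv2,numpy as np
def ray(n,uv,z,c=None):
    c=c or bot.get_calibration(n);K=np.array(c["intrinsics"]);T=np.array(c["world_from_camera"])
    p=cv2.undistortPoints(np.array(uv,float).reshape(-1,1,2),K,np.array(c["D"])).reshape(-1,2)
    d=np.c_[p,np.ones(len(p))]@T[:3,:3].T
    return T[:3,3]+d*((z-T[2,3])/d[:,2])[:,None]
E
python3 - <<'E'
from h import *
im=cv2.imread("pics/b.png")[180:260,330:440]
cv2.imwrite("pics/c.png",cv2.resize(im,None,fx=7,fy=7,interpolation=cv2.INTER_CUBIC))
print(ray("top",[[192,210]],.006),ray("top",[[237,247]],.05),ray("top",[[292,262],[280,283],[322,268],[275,245]],.05))
print(ray("top",[[286,200],[243,177]],.38))
E
```

```text
[[0.58639547 0.2302747  0.006     ]] [[0.47290839 0.09156185 0.05      ]] [[ 0.42780944 -0.06138945  0.05      ]
 [ 0.37075366 -0.02675867  0.05      ]
 [ 0.40923975 -0.1442555   0.05      ]
 [ 0.4761198  -0.01504646  0.05      ]]
[[ 0.5522062  -0.05111347  0.38      ]
 [ 0.60129118  0.03450059  0.38      ]]
```

View pics/c.png

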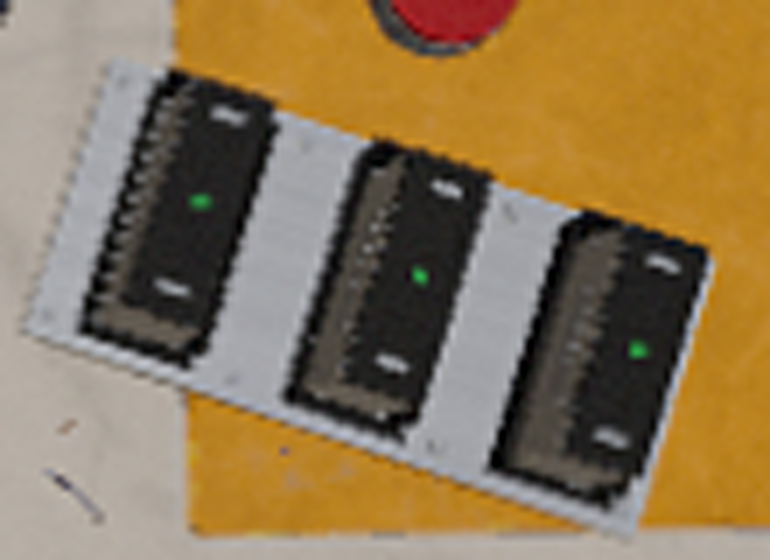

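Run:
```python
from h import *
f=lambda P:[[330+(u+.5)/7-.5,180+(v+.5)/7-.5] for u,v in P]
c=ray("top",f([[200,201],[420,275],[639,350]]),.086);print(c)
a=ray("top",f([[172,288],[229,114],[391,362],[447,188],[611,436],[663,263]]),.086)
d=a[1::2]-a[::2];print(np.degrees(np.arctan2(d[:,1],d[:,0])))
e=c[0]-c[2];print(np.degrees(np.arctan2(-e[0],e[1])),np.linalg.norm(e[:2]))
print(ray("top",f([[20,330],[110,60],[630,535],[712,255]]),.006))
from scipy.spatial.transform import Rotation as R
s=bot.observe();q=s["orientation"];r=R.from_quat([q[1],q[2],q[3],q[0]]);print(r.as_matrix().round(3),s["tcp_pos"])
```

```text
[[ 0.56928963 -0.24583305  0.086     ]
 [ 0.53806698 -0.33074821  0.086     ]
 [ 0.50647151 -0.41546535  0.086     ]]
[-20.57774093 -20.87930899 -20.37467241]
-20.320563516880433 0.1808901171241972
[[ 0.52706301 -0.1821261   0.006     ]
 [ 0.64039857 -0.22453868  0.006     ]
 [ 0.43502158 -0.43348326  0.006     ]
 [ 0.55118907 -0.47587507  0.006     ]]
[[ 0.395 -0.001  0.919]
 [-0.919  0.002  0.395]
 [-0.002 -1.    -0.   ]] [ 0.26623587 -0.61968488  0.22159481]
```

```bash
python3 -m creep '[{"x":1.5,"y":1.3,"az":3},{"x":3,"y":2.5,"az":5},{"x":4.5,"y":3.8,"az":7},{"x":6,"y":5.1,"az":9},{"x":6,"y":5.1,"az":11},{"x":6,"y":5.1,"az":12},{"x":6,"y":5.1,"az":13},{"x":6,"y":5.1,"az":14}]' 0.4 45
python3 - <<'E'
from h import *
from scipy.spatial.transform import Rotation as R
s=bot.observe();q=s["orientation"];m=R.from_quat([q[1],q[2],q[3],q[0]]).as_matrix();print(m.round(3),s["tcp_pos"],np.degrees(np.arctan2(m[1,0],m[0,0])),s["joint_positions"])
E
```

```text
[[ 0.395 -0.001  0.919]
 [-0.919  0.002  0.395]
 [-0.002 -1.    -0.   ]] [ 0.26623587 -0.61968488  0.22159481] -66.74875001561145 [ 1.13611505  0.46937532 -0.04858169  1.53357384  0.02410441  1.14101253
 -0.08228935]schema error: expected keys x, y, z, ax, ay, az
```

```bash
cat > st.py <<'E'
from h import *
from scipy.spatial.transform import Rotation as R
s=bot.observe();q=s["orientation"];m=R.from_quat([q[1],q[2],q[3],q[0]]).as_matrix();print(m.round(3).tolist(),s["tcp_pos"].round(4) if hasattr(s["tcp_pos"],"round") else s["tcp_pos"],"yaw",np.degrees(np.arctan2(m[1,0],m[0,0])).round(2),np.round(s["joint_positions"],2),s["clock"])
E
python3 -m creep '[{"x":1.5,"y":1.3,"z":0,"ax":0,"ay":0,"az":3},{"x":3,"y":2.5,"z":0,"ax":0,"ay":0,"az":5},{"x":4.5,"y":3.8,"z":0,"ax":0,"ay":0,"az":7},{"x":6,"y":5.1,"z":0,"ax":0,"ay":0,"az":9},{"x":6,"y":5.1,"z":0,"ax":0,"ay":0,"az":11},{"x":6,"y":5.1,"z":0,"ax":0,"ay":0,"az":12},{"x":6,"y":5.1,"z":0,"ax":0,"ay":0,"az":13},{"x":6,"y":5.1,"z":0,"ax":0,"ay":0,"az":14}]' 0.4 45
python3 st.py
```

```text
clock: 1.1
tcp_pos: [0.5061, -0.4154, 0.2209]
orientation: [0.699, -0.699, -0.107, 0.109]
wrist_force: [-1.1, -0.6, 0.4]
gripper_width: 0.698
[[0.953, -0.003, -0.302], [0.302, 0.0, 0.953], [-0.003, -1.0, 0.001]] [ 0.5061 -0.4154  0.2209] yaw 17.58 [ 0.93  0.48 -0.44  1.57  0.22  1.15  0.75] 1.1
```

```bash
python3 -m creep '[{"x":0,"y":0,"z":0,"ax":0,"ay":0,"az":2},{"x":0,"y":0,"z":0,"ax":0,"ay":0,"az":4},{"x":0,"y":0,"z":0,"ax":0,"ay":0,"az":6},{"x":0,"y":0,"z":0,"ax":0,"ay":0,"az":8},{"x":0,"y":0,"z":0,"ax":0,"ay":0,"az":8.67},{"x":0,"y":0,"z":0,"ax":0,"ay":0,"az":8.67},{"x":0,"y":0,"z":0,"ax":0,"ay":0,"az":8.67}]'
python3 st.py
python3 - <<'E'
from h import *
import pickle
pickle.dump(bot.get_calibration("wrist"),open("w.pkl","wb"))
cv2.imwrite("pics/d.png",bot.get_image("wrist")[:,:,::-1])
E
```

```text
clock: 1.98
tcp_pos: [0.5058, -0.4154, 0.2206]
orientation: [-0.581, 0.581, 0.402, -0.404]
wrist_force: [0.0, -0.9, 0.5]
gripper_width: 0.7
[[0.351, -0.002, -0.936], [0.936, -0.002, 0.351], [-0.002, -1.0, 0.001]] [ 0.5058 -0.4154  0.2206] yaw 69.45 [ 1.06  0.51 -0.64  1.56  0.32  1.18  1.57] 1.975
```

View pics/d.png

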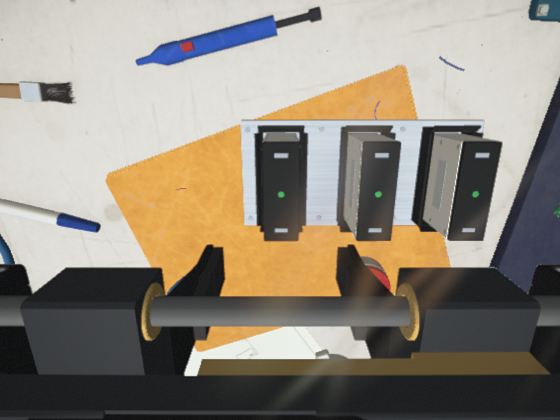

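The wrist view shows the green dots at (281,194), (378,194) and (478,194), with the jaws centred at column 280. I'll cross-check these against the top view.

Run:
```python
from h import *
import pickle
c=pickle.load(open("w.pkl","rb"))
p=ray("wrist",[[281,194],[378,194],[478,194]],.086,c);print(p)
e=p[0]-p[2];print(np.linalg.norm(e[:2]),np.degrees(np.arctan2(e[0],-e[1])))
a=ray("wrist",[[281,155],[281,235]],.086,c);print(np.degrees(np.arctan2(*(a[1]-a[0])[[1,0]])))
```

```text
[[ 0.50440808 -0.41496109  0.086     ]
 [ 0.53589085 -0.33075352  0.086     ]
 [ 0.56841841 -0.24370161  0.086     ]]
0.18283088331068323 -20.493845382387324
-20.499577526310006
```

```bash
python3 -m creep '[{"x":0,"y":0,"z":-1.2,"ax":0,"ay":0,"az":0},{"x":0,"y":0,"z":-2.4,"ax":0,"ay":0,"az":0},{"x":0,"y":0,"z":-3.4,"ax":0,"ay":0,"az":0},{"x":0,"y":0,"z":-4,"ax":0,"ay":0,"az":0},{"x":0,"y":0,"z":-4.34,"ax":0,"ay":0,"az":0},{"x":0,"y":0,"z":-4.34,"ax":0,"ay":0,"az":0}]'
python3 -m creep '[{"x":0,"y":0,"z":0,"ax":0,"ay":0,"az":0},{"x":0,"y":0,"z":0,"ax":0,"ay":0,"az":0},{"x":0,"y":0,"z":0,"ax":0,"ay":0,"az":0},{"x":0,"y":0,"z":0,"ax":0,"ay":0,"az":0},{"x":0,"y":0,"z":0,"ax":0,"ay":0,"az":0}]' -1 45; python3 st.py
```

```text
clock: 2.78
tcp_pos: [0.5058, -0.4151, 0.0466]
orientation: [0.581, -0.581, -0.402, 0.404]
wrist_force: [-0.1, -0.7, 0.2]
gripper_width: 0.701
clock: 3.4
tcp_pos: [0.506, -0.4153, 0.0472]
orientation: [-0.581, 0.581, 0.402, -0.404]
wrist_force: [0.3, 0.4, 3.5]
gripper_width: 0.388
[[0.351, -0.003, -0.936], [0.936, -0.002, 0.351], [-0.003, -1.0, 0.002]] [ 0.506  -0.4153  0.0472] yaw 69.46 [ 1.    0.69 -0.55  1.71  0.45  0.88  1.47] 3.4
```

```bash
cat > tq.py <<'E'
from h import *
s=bot.observe();y=np.array([.35,.937,0])
print("My %.4f"%(np.array(s["wrist_torque"])@y),np.round(s["wrist_torque"],3),np.round(s["wrist_force"],2),s["clock"])
E
Z='{}'
python3 -m creep '[{"x":0,"y":0,"z":0.5,"ax":0,"ay":0,"az":0},{"x":0,"y":0,"z":1.5,"ax":0,"ay":0,"az":0},{"x":0,"y":0,"z":2.7,"ax":0,"ay":0,"az":0},{"x":0,"y":0,"z":3.6,"ax":0,"ay":0,"az":0},{"x":0,"y":0,"z":4,"ax":0,"ay":0,"az":0},{"x":0,"y":0,"z":4,"ax":0,"ay":0,"az":0},{"x":0,"y":0,"z":4,"ax":0,"ay":0,"az":0}]'; python3 tq.py
python3 -m creep '[{"x":0,"y":0,"z":0,"ax":0.5,"ay":1.4,"az":0},{"x":0,"y":0,"z":0,"ax":1.05,"ay":2.81,"az":0},{"x":0,"y":0,"z":0,"ax":1.05,"ay":2.81,"az":0},{"x":0,"y":0,"z":0,"ax":1.05,"ay":2.81,"az":0},{"x":0,"y":0,"z":0,"ax":1.05,"ay":2.81,"az":0},{"x":0,"y":0,"z":0,"ax":1.05,"ay":2.81,"az":0},{"x":0,"y":0,"z":0,"ax":1.05,"ay":2.81,"az":0},{"x":0,"y":0,"z":0,"ax":1.05,"ay":2.81,"az":0}]'; python3 tq.py
python3 -m creep '[{"x":0,"y":0,"z":0,"ax":-0.5,"ay":-1.4,"az":0},{"x":0,"y":0,"z":0,"ax":-1.05,"ay":-2.81,"az":0},{"x":0,"y":0,"z":0,"ax":-1.05,"ay":-2.81,"az":0},{"x":0,"y":0,"z":0,"ax":-1.05,"ay":-2.81,"az":0},{"x":0,"y":0,"z":0,"ax":-1.05,"ay":-2.81,"az":0}]'; python3 tq.py
python3 -m creep '[{"x":0,"y":0,"z":0,"ax":-0.5,"ay":-1.4,"az":0},{"x":0,"y":0,"z":0,"ax":-1.05,"ay":-2.81,"az":0},{"x":0,"y":0,"z":0,"ax":-1.05,"ay":-2.81,"az":0},{"x":0,"y":0,"z":0,"ax":-1.05,"ay":-2.81,"az":0},{"x":0,"y":0,"z":0,"ax":-1.05,"ay":-2.81,"az":0},{"x":0,"y":0,"z":0,"ax":-1.05,"ay":-2.81,"az":0},{"x":0,"y":0,"z":0,"ax":-1.05,"ay":-2.81,"az":0},{"x":0,"y":0,"z":0,"ax":-1.05,"ay":-2.81,"az":0}]'; python3 tq.py
python3 -m creep '[{"x":0,"y":0,"z":0,"ax":0.5,"ay":1.4,"az":0},{"x":0,"y":0,"z":0,"ax":1.05,"ay":2.81,"az":0},{"x":0,"y":0,"z":0,"ax":1.05,"ay":2.81,"az":0},{"x":0,"y":0,"z":0,"ax":1.05,"ay":2.81,"az":0},{"x":0,"y":0,"z":0,"ax":1.05,"ay":2.81,"az":0}]'; python3 tq.py; python3 st.py
```

```text
clock: 4.28
tcp_pos: [0.5048, -0.4148, 0.2051]
orientation: [0.582, -0.58, -0.401, 0.404]
wrist_force: [-0.9, -0.8, -3.6]
gripper_width: 0.387
My -0.0786 [ 0.082 -0.115 -0.023] [-0.88 -0.84 -3.6 ] 4.275
clock: 5.28
tcp_pos: [0.5046, -0.4149, 0.2054]
orientation: [0.666, -0.482, -0.333, 0.462]
wrist_force: [0.7, 0.4, -3.4]
gripper_width: 0.392
My -0.6879 [-0.154 -0.677 -0.037] [ 0.66  0.42 -3.4 ] 5.275
clock: 5.9
tcp_pos: [0.5059, -0.4151, 0.2053]
orientation: [0.582, -0.58, -0.402, 0.404]
wrist_force: [0.1, 0.0, -4.0]
gripper_width: 0.388
My -0.1255 [ 0.072 -0.161  0.006] [ 0.13  0.   -3.99] 5.9
clock: 6.9
tcp_pos: [0.5061, -0.4151, 0.2053]
orientation: [-0.485, 0.664, 0.46, -0.336]
wrist_force: [0.1, -0.5, -4.2]
gripper_width: 0.385
My 0.5016 [0.281 0.43  0.069] [ 0.06 -0.45 -4.22] 6.9
clock: 7.52
tcp_pos: [0.5048, -0.4152, 0.2053]
orientation: [0.582, -0.58, -0.401, 0.404]
wrist_force: [-0.1, 1.1, -3.6]
gripper_width: 0.391
My -0.1685 [-0.009 -0.177 -0.012] [-0.13  1.07 -3.56] 7.525
[[0.351, -0.005, -0.936], [0.936, 0.0, 0.351], [-0.002, -1.0, 0.005]] [ 0.5048 -0.4152  0.2053] yaw 69.43 [ 1.06  0.53 -0.64  1.58  0.34  1.15  1.56] 7.525
```

```bash
cat > tq.py <<'E'
from h import *
from scipy.spatial.transform import Rotation as R
y=np.array([.35,.937,0]);L=[]
for i in range(8):
    bot.get_image("top");s=bot.observe();L.append(np.array(s["wrist_torque"])@y)
q=s["orientation"];m=R.from_quat([q[1],q[2],q[3],q[0]]).as_matrix()
t=np.degrees(np.arctan2(*(m[:,1]@np.array([[-.937,.35,0],[0,0,-1]]).T)))
print("My %.4f +- %.4f sd %.3f tilt %.2f clock %.1f"%(np.mean(L),np.std(L)/8**.5,np.std(L),t,s["clock"]))
E
python3 tq.py
python3 -m creep '[{"x":0,"y":0,"z":0,"ax":0.35,"ay":0.94,"az":0},{"x":0,"y":0,"z":0,"ax":0.53,"ay":1.4,"az":0},{"x":0,"y":0,"z":0,"ax":0.53,"ay":1.4,"az":0},{"x":0,"y":0,"z":0,"ax":0.53,"ay":1.4,"az":0},{"x":0,"y":0,"z":0,"ax":0.53,"ay":1.4,"az":0},{"x":0,"y":0,"z":0,"ax":0.53,"ay":1.4,"az":0}]' >/dev/null; python3 tq.py
python3 -m creep '[{"x":0,"y":0,"z":0,"ax":-0.26,"ay":-0.7,"az":0},{"x":0,"y":0,"z":0,"ax":-0.53,"ay":-1.4,"az":0},{"x":0,"y":0,"z":0,"ax":-0.53,"ay":-1.4,"az":0},{"x":0,"y":0,"z":0,"ax":-0.53,"ay":-1.4,"az":0}]'>/dev/null; python3 tq.py
python3 -m creep '[{"x":0,"y":0,"z":0,"ax":-0.35,"ay":-0.94,"az":0},{"x":0,"y":0,"z":0,"ax":-0.53,"ay":-1.4,"az":0},{"x":0,"y":0,"z":0,"ax":-0.53,"ay":-1.4,"az":0},{"x":0,"y":0,"z":0,"ax":-0.53,"ay":-1.4,"az":0},{"x":0,"y":0,"z":0,"ax":-0.53,"ay":-1.4,"az":0},{"x":0,"y":0,"z":0,"ax":-0.53,"ay":-1.4,"az":0}]'>/dev/null; python3 tq.py
python3 -m creep '[{"x":0,"y":0,"z":0,"ax":0.26,"ay":0.7,"az":0},{"x":0,"y":0,"z":0,"ax":0.53,"ay":1.4,"az":0},{"x":0,"y":0,"z":0,"ax":0.53,"ay":1.4,"az":0},{"x":0,"y":0,"z":0,"ax":0.53,"ay":1.4,"az":0}]'; python3 tq.py
```

```text
My -0.1495 +- 0.0069 sd 0.020 tilt 0.29 clock 7.9
My -0.4014 +- 0.0084 sd 0.024 tilt 9.28 clock 9.1
My -0.0800 +- 0.0182 sd 0.051 tilt 0.31 clock 10.0
My 0.1531 +- 0.0107 sd 0.030 tilt -8.67 clock 11.1
clock: 11.62
tcp_pos: [0.5059, -0.4149, 0.205]
orientation: [0.582, -0.58, -0.402, 0.404]
wrist_force: [-0.6, 0.6, -3.4]
gripper_width: 0.388
My -0.1568 +- 0.0157 sd 0.044 tilt 0.30 clock 12.0
```

The result is ambiguous: the hysteresis at level is 0.07. I'll repeat it with longer settling and more averaging.

```bash
sed -i 's/range(8)/range(14)/; s/8\*\*.5/14**.5/' tq.py
python3 -m creep '[{"x":0,"y":0,"z":0,"ax":0.5,"ay":1.3,"az":0},{"x":0,"y":0,"z":0,"ax":1.05,"ay":2.81,"az":0},{"x":0,"y":0,"z":0,"ax":1.05,"ay":2.81,"az":0},{"x":0,"y":0,"z":0,"ax":1.05,"ay":2.81,"az":0},{"x":0,"y":0,"z":0,"ax":1.05,"ay":2.81,"az":0},{"x":0,"y":0,"z":0,"ax":1.05,"ay":2.81,"az":0}]' >/dev/null; python3 tq.py
python3 -m creep '[{"x":0,"y":0,"z":0,"ax":-0.35,"ay":-0.94,"az":0},{"x":0,"y":0,"z":0,"ax":-0.7,"ay":-1.9,"az":0},{"x":0,"y":0,"z":0,"ax":-0.9,"ay":-2.5,"az":0},{"x":0,"y":0,"z":0,"ax":-1.05,"ay":-2.81,"az":0},{"x":0,"y":0,"z":0,"ax":-1.05,"ay":-2.81,"az":0},{"x":0,"y":0,"z":0,"ax":-1.05,"ay":-2.81,"az":0},{"x":0,"y":0,"z":0,"ax":-1.05,"ay":-2.81,"az":0}]'>/dev/null; python3 tq.py
python3 -m creep '[{"x":0,"y":0,"z":0,"ax":-0.5,"ay":-1.3,"az":0},{"x":0,"y":0,"z":0,"ax":-1.05,"ay":-2.81,"az":0},{"x":0,"y":0,"z":0,"ax":-1.05,"ay":-2.81,"az":0},{"x":0,"y":0,"z":0,"ax":-1.05,"ay":-2.81,"az":0},{"x":0,"y":0,"z":0,"ax":-1.05,"ay":-2.81,"az":0},{"x":0,"y":0,"z":0,"ax":-1.05,"ay":-2.81,"az":0}]'>/dev/null; python3 tq.py
python3 -m creep '[{"x":0,"y":0,"z":0,"ax":0.35,"ay":0.94,"az":0},{"x":0,"y":0,"z":0,"ax":0.7,"ay":1.9,"az":0},{"x":0,"y":0,"z":0,"ax":0.9,"ay":2.5,"az":0},{"x":0,"y":0,"z":0,"ax":1.05,"ay":2.81,"az":0},{"x":0,"y":0,"z":0,"ax":1.05,"ay":2.81,"az":0},{"x":0,"y":0,"z":0,"ax":1.05,"ay":2.81,"az":0},{"x":0,"y":0,"z":0,"ax":1.05,"ay":2.81,"az":0}]'; python3 tq.py
```

```text
My -0.6887 +- 0.0075 sd 0.028 tilt 18.30 clock 13.5
My -0.0734 +- 0.0078 sd 0.029 tilt 0.30 clock 15.1
My 0.4675 +- 0.0076 sd 0.028 tilt -17.71 clock 16.5
clock: 17.38
tcp_pos: [0.5055, -0.4153, 0.2055]
orientation: [0.582, -0.58, -0.401, 0.404]
wrist_force: [-0.0, -0.4, -3.6]
gripper_width: 0.39
My -0.1865 +- 0.0067 sd 0.025 tilt 0.30 clock 18.1
```

```bash
python3 -m creep '[{"x":0,"y":0,"z":0,"ax":0.5,"ay":1.3,"az":0},{"x":0,"y":0,"z":0,"ax":0.7,"ay":1.87,"az":0},{"x":0,"y":0,"z":0,"ax":0.7,"ay":1.87,"az":0},{"x":0,"y":0,"z":0,"ax":0.7,"ay":1.87,"az":0},{"x":0,"y":0,"z":0,"ax":0.7,"ay":1.87,"az":0},{"x":0,"y":0,"z":0,"ax":0.7,"ay":1.87,"az":0},{"x":0,"y":0,"z":0,"ax":0.7,"ay":1.87,"az":0}]' >/dev/null
python3 -m creep '[{"x":0,"y":0,"z":0,"ax":-0.35,"ay":-0.94,"az":0},{"x":0,"y":0,"z":0,"ax":-0.6,"ay":-1.6,"az":0},{"x":0,"y":0,"z":0,"ax":-0.7,"ay":-1.87,"az":0},{"x":0,"y":0,"z":0,"ax":-0.7,"ay":-1.87,"az":0},{"x":0,"y":0,"z":0,"ax":-0.7,"ay":-1.87,"az":0},{"x":0,"y":0,"z":0,"ax":-0.7,"ay":-1.87,"az":0}]'>/dev/null; python3 tq.py
python3 -m creep '[{"x":0,"y":0,"z":0,"ax":-0.5,"ay":-1.3,"az":0},{"x":0,"y":0,"z":0,"ax":-0.7,"ay":-1.87,"az":0},{"x":0,"y":0,"z":0,"ax":-0.7,"ay":-1.87,"az":0},{"x":0,"y":0,"z":0,"ax":-0.7,"ay":-1.87,"az":0},{"x":0,"y":0,"z":0,"ax":-0.7,"ay":-1.87,"az":0},{"x":0,"y":0,"z":0,"ax":-0.7,"ay":-1.87,"az":0},{"x":0,"y":0,"z":0,"ax":-0.7,"ay":-1.87,"az":0}]'>/dev/null
python3 -m creep '[{"x":0,"y":0,"z":0,"ax":0.35,"ay":0.94,"az":0},{"x":0,"y":0,"z":0,"ax":0.6,"ay":1.6,"az":0},{"x":0,"y":0,"z":0,"ax":0.7,"ay":1.87,"az":0},{"x":0,"y":0,"z":0,"ax":0.7,"ay":1.87,"az":0},{"x":0,"y":0,"z":0,"ax":0.7,"ay":1.87,"az":0},{"x":0,"y":0,"z":0,"ax":0.7,"ay":1.87,"az":0}]'; python3 tq.py
```

```text
My -0.0588 +- 0.0057 sd 0.021 tilt 0.28 clock 20.4
clock: 22.02
tcp_pos: [0.5056, -0.4153, 0.2056]
orientation: [0.582, -0.58, -0.401, 0.404]
wrist_force: [0.7, -0.6, -3.7]
gripper_width: 0.386
My -0.1810 +- 0.0074 sd 0.028 tilt 0.28 clock 22.7
```

The repeat gave 0.122 N·m hysteresis, matching the specified loose core, so this module is faulty. Before carrying it, I'll triangulate the microscope's near edge and the vise.

Run:
```python
from h import *
im=np.hstack([cv2.resize(cv2.imread("pics/a.png")[10:290,200:380],None,fx=2.1,fy=2.1),cv2.resize(cv2.imread("pics/b.png")[90:290,225:360],None,fx=2.9,fy=2.94)])
print(im.shape);cv2.imwrite("pics/e.png",im)
```

```text
(588, 770, 3)
```

View pics/e.png

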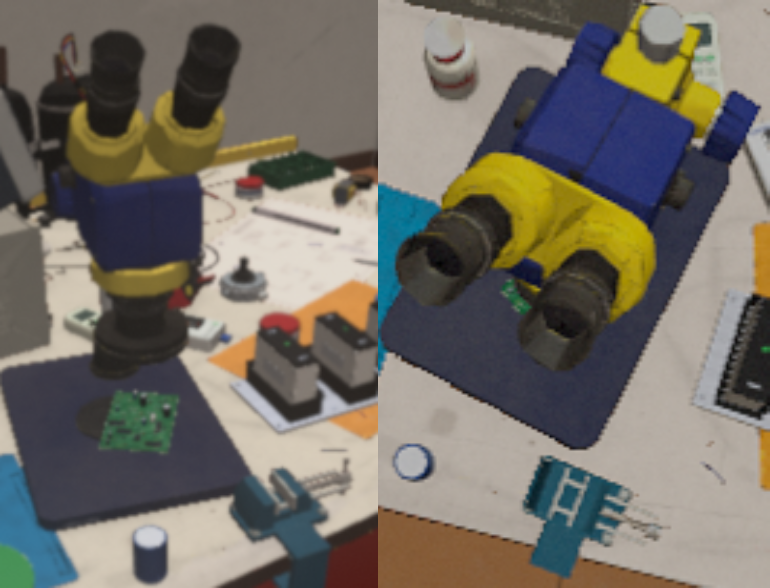

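The crop shows the near eyepiece rim at about (301,30) in the scene view and (288,200) in the top view. The vise jaw is at about (336,243) in scene and (293,257) in top.

Run:
```python
from h import *
def tri(a,b):
    A=ray("scene",[a],0)[0];B=ray("top",[b],0)[0]
    ca=np.array(bot.get_calibration("scene")["world_from_camera"])[:3,3];cb=np.array(bot.get_calibration("top")["world_from_camera"])[:3,3]
    da,db=ca-A,cb-B
    t=np.linalg.lstsq(np.c_[da,-db],B-A,rcond=None)[0];P,Q=A+t[0]*da,B+t[1]*db;return P.round(3),Q.round(3)
print(tri((301.4,30),(288.4,200.5)),tri((256,31),(248,176)),tri((336,243),(293,257)))
z=.33;print(ray("top",[[287,215],[275,208],[308,205]],.37))
```

```text
(array([ 0.534, -0.057,  0.481]), array([ 0.536, -0.056,  0.482])) (array([0.58 , 0.013, 0.484]), array([0.58 , 0.014, 0.484])) (array([ 0.429, -0.073,  0.035]), array([ 0.442, -0.065,  0.035]))
[[ 0.5231732  -0.05234479  0.37      ]
 [ 0.53796963 -0.02847997  0.37      ]
 [ 0.54243375 -0.09517718  0.37      ]]
```

```bash
python3 -m creep '[{"x":-0.4,"y":0.6,"z":0,"ax":0,"ay":0,"az":0},{"x":-0.9,"y":1.5,"z":0,"ax":0,"ay":0,"az":0},{"x":-1.5,"y":2.5,"z":0,"ax":0,"ay":0,"az":0.2},{"x":-2,"y":3.5,"z":0,"ax":0,"ay":0,"az":0.5},{"x":-2.4,"y":4.3,"z":0,"ax":0,"ay":0,"az":0.8},{"x":-2.6,"y":4.8,"z":0,"ax":0,"ay":0,"az":1},{"x":-2.6,"y":4.9,"z":0,"ax":0,"ay":0,"az":1}]'; python3 st.py
python3 -m creep '[{"x":0,"y":0,"z":-0.5,"ax":0,"ay":0,"az":0},{"x":0.1,"y":0.5,"z":-1,"ax":0,"ay":0,"az":0.3},{"x":0.3,"y":1.1,"z":-1.3,"ax":0,"ay":0,"az":0.6},{"x":0.4,"y":1.6,"z":-1.4,"ax":0,"ay":0,"az":1},{"x":0.5,"y":2,"z":-1.4,"ax":0,"ay":0,"az":1.2},{"x":0.5,"y":2,"z":-1.4,"ax":0,"ay":0,"az":1.2}]'; python3 st.py
python3 - <<'E'
from h import *
cv2.imwrite("pics/f.png",np.vstack([bot.get_image("scene")[0:300,:,::-1],bot.get_image("top")[90:390,:,::-1]]))
E
```

```text
clock: 23.6
tcp_pos: [0.4021, -0.2186, 0.206]
orientation: [0.56, -0.558, -0.432, 0.435]
wrist_force: [0.2, -0.2, -3.2]
gripper_width: 0.386
[[0.25, -0.005, -0.968], [0.968, -0.001, 0.25], [-0.002, -1.0, 0.004]] [ 0.4021 -0.2186  0.206 ] yaw 75.53 [ 1.12  0.21 -0.8   2.01  0.19  0.99  1.54] 23.6
clock: 24.35
tcp_pos: [0.4231, -0.1378, 0.1506]
orientation: [0.53, -0.53, -0.467, 0.469]
wrist_force: [0.3, -0.2, -3.5]
gripper_width: 0.391
[[0.124, -0.003, -0.992], [0.992, -0.002, 0.124], [-0.002, -1.0, 0.003]] [ 0.4231 -0.1378  0.1506] yaw 82.85 [ 0.95  0.28 -0.84  2.1   0.28  0.87  1.39] 24.35
```

View pics/f.png

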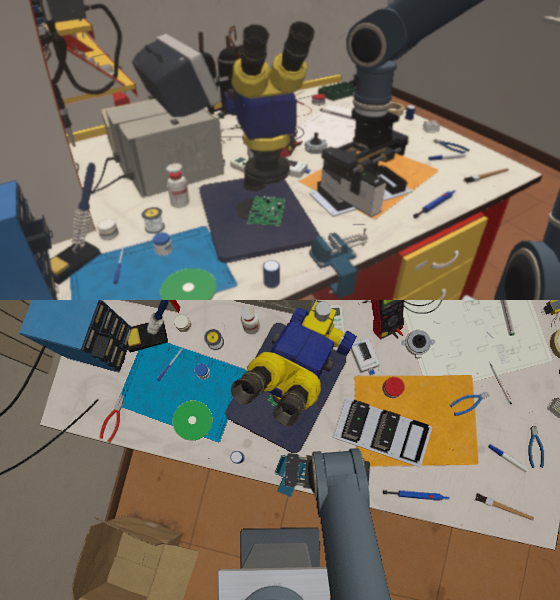

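The module is held upright. The wrist's leading edge is about 4 cm short of the eyepieces, and slot 3 is empty. I'll continue round the near side.

```bash
python3 -m creep '[{"x":0,"y":0.5,"z":0,"ax":0,"ay":0,"az":0.3},{"x":0.05,"y":1.2,"z":0,"ax":0,"ay":0,"az":0.6},{"x":0.05,"y":2,"z":0,"ax":0,"ay":0,"az":1},{"x":0.05,"y":2.8,"z":0,"ax":0,"ay":0,"az":1.5},{"x":0.1,"y":3.6,"z":0,"ax":0,"ay":0,"az":2},{"x":0.15,"y":4.4,"z":0,"ax":0,"ay":0,"az":2.5},{"x":0.2,"y":5,"z":0,"ax":0,"ay":0,"az":3},{"x":0.2,"y":5,"z":0,"ax":0,"ay":0,"az":3}]'; python3 st.py
```

```text
clock: 25.45
tcp_pos: [0.4303, 0.0631, 0.1508]
orientation: [0.45, -0.45, -0.544, 0.547]
wrist_force: [-0.2, -0.6, -2.6]
gripper_width: 0.389
[[-0.19, -0.002, -0.982], [0.982, -0.003, -0.19], [-0.002, -1.0, 0.002]] [0.4303 0.0631 0.1508] yaw 100.95 [ 0.6   0.31 -0.98  2.11  0.33  0.88  1.19] 25.45
```

```bash
python3 -m creep '[{"x":0,"y":0.6,"z":0.3,"ax":0,"ay":0,"az":0},{"x":0.3,"y":1.5,"z":0.6,"ax":0,"ay":0,"az":0},{"x":0.9,"y":2.4,"z":0.9,"ax":0,"ay":0,"az":0},{"x":1.7,"y":3.2,"z":1.1,"ax":0,"ay":0,"az":0},{"x":2.5,"y":3.8,"z":1.2,"ax":0,"ay":0,"az":0},{"x":3.3,"y":4.1,"z":1.2,"ax":0,"ay":0,"az":0},{"x":3.8,"y":4.17,"z":1.2,"ax":0,"ay":0,"az":0},{"x":3.9,"y":4.17,"z":1.2,"ax":0,"ay":0,"az":0}]'
python3 -m creep '[{"x":0,"y":0,"z":0,"ax":0,"ay":0,"az":0},{"x":0,"y":0,"z":0,"ax":0,"ay":0,"az":0},{"x":0,"y":0,"z":0,"ax":0,"ay":0,"az":0},{"x":0,"y":0,"z":0,"ax":0,"ay":0,"az":0}]'; python3 st.py
python3 - <<'E'
from h import *
cv2.imwrite("pics/g.png",np.vstack([bot.get_image("scene")[0:330,:,::-1],bot.get_image("top")[100:300,:,::-1]]))
E
```

```text
clock: 26.45
tcp_pos: [0.5872, 0.2286, 0.198]
orientation: [0.451, -0.451, -0.543, 0.546]
wrist_force: [-0.6, -0.5, -3.6]
gripper_width: 0.388
clock: 26.95
tcp_pos: [0.5869, 0.2285, 0.1982]
orientation: [0.451, -0.451, -0.543, 0.546]
wrist_force: [0.7, 0.2, -4.1]
gripper_width: 0.39
[[-0.188, -0.003, -0.982], [0.982, -0.004, -0.188], [-0.003, -1.0, 0.003]] [0.5869 0.2285 0.1982] yaw 100.82 [ 0.17  0.57 -0.89  1.64  0.48  1.17  0.92] 26.95
```

View pics/g.png

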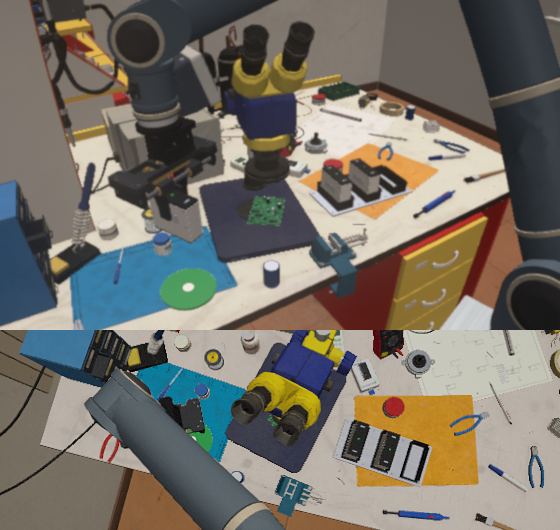

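The module is upright and untilted over the mat, with its underside about 15 cm above it. The capacitor, grease pot, tin and the other two modules are where they were. I'll cross-check the mat position from the scene view, then hand in.

Run:
```python
from h import *
p=ray("scene",[[188,288]],.006)[0];print(p)
if np.hypot(p[0]-.587,p[1]-.2285)<.02:
    s=bot.observe();print(s["clock"],np.abs(s["dq"]).max(),s["gripper_width"]);print(bot.sign_off())
```

```text
[0.58374549 0.23009427 0.006     ]
27.05 0.003001198720196446 0.38970260714424865
the job is handed in; nothing more can be done
None
```

I found the faulty module and handed in with it held upright over the mat, at about 27 s of the 72 s allowed.

**Finding it:** I took out the module in the pocket furthest from the microscope and tipped it to and fro along its length. Its level moment about y depended on which way it had last been tipped. The two cleanest repeats gave jumps of 0.113 and 0.122 N m, against the 0.12 N m specified. The earlier, noisier readings gave only 0.04 to 0.075 N m, which is why I repeated the test.

I did not take out the other two modules. They stayed home in their pockets, so the "sound" verdict on them is inferred, not tested.

**Last checks:**
- **Position:** the tool centre was at (0.587, 0.229), within about 4 mm of the mat centre in both the top and scene views.
- **Height:** the underside of the module was about 15 cm above the mat.
- **Attitude and grip:** the tool was within 0.3° of vertical, the arm was still, and the grip was firm (opening 0.39, which matches the 34 mm width).
- **Bystanders:** the last picture showed the capacitor, grease pot and screw tin where they had stood.

No final check failed.

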